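# Unhook the tall carton from its peg and stand it in the tray

### The job

Take the taller of the two hanging cartons off its peg on the bench stand: lift it just enough for the hole in its tab to clear the peg's upturned tip, slide it off the end without forcing the peg, then stand it upright on the floor of the small tray. Set it down, do not drop it. Leave the shorter carton hanging where it is and do not shift the specimen cup or the petri dish.

Things in the scene. Friction and masses are not known exactly. Their poses are not given: they have to be found in the camera images.
- peg_stand: Fixed bench stand. Origin on the worktop under its 16 mm square post; z up, x away from the robot, y along the pegs. Two round pegs, 6 mm diameter, run along +y and -y, centre line 190 mm up: level to 120 mm from the post's axis, then bent up and outward. A carton is off its peg once its origin is more than 150 mm from the post's axis along y. Foot 120 x 110 x 10 mm.
- left_tip (a point): Centre of the end of the upturned tip of the +y peg (0, 130, 202 mm in the stand's frame): the bend rises 12 mm over the last 10 mm. A hanging carton must be lifted 14 to 25 mm (19 is the middle) for its hole to pass the tip.
- right_tip (a point): The same on the -y peg (0, -130, 202 mm in the stand's frame).
- tall_carton: Taller kraft carton, rigid, about 90 g. Body 72 (x) by 32 (y) by 78 mm high, origin at the centre of its underside, z up; grasp across the 32 mm. On top a mid-thickness tab 60 mm wide, 4 mm thick, up to 130 mm, with a closed hole 26 mm wide from 86 to 118 mm (peaked top). Hangs on either peg, y along it, x as the stand's, origin 74 to 94 mm from the post's axis, 75 mm above the worktop.
- short_carton: The shorter kraft carton, same but its body is only 48 mm high and the whole 100 mm. Hangs on the other peg, origin about 105 mm above the worktop; stays there.
- tray: Small fixed open grey tray on a plinth, outside 104 mm (x) by 64 mm (y), rim 70 mm above the worktop, inner floor 48 mm above it, walls 4 mm, so 96 x 56 mm inside and 22 mm deep; the carton fits with its 72 mm along the tray's x, either way round. Origin on the worktop under its centre, z up. It lies to the right of the stand.
- tray_in (a point): Centre of the tray's inner floor (0, 0, 48 mm in the tray's frame), axes as the tray.
- specimen_cup: Bystander: capped specimen cup, 72 mm diameter, 76 mm high, loose, behind and right of the stand. Origin at the centre of its underside.
- petri: Bystander: petri dish, 90 mm diameter, 15 mm high, loose, on the worktop between tray and stand. Origin at the centre of its underside.
- roof_front (a point): Middle of the lower front edge of the stand's thin pale roof (-10, 0, 270 mm in the stand's frame). The fixed roof covers x -10 to +60 and y -135 to +135 mm there, over both pegs, so a tool cannot come straight down on the cartons: it comes in tilted 25 to 45 degrees, its wrist nearer the robot, and can hold the carton by its near (-x) half.

How it is judged:
By the outcome, as a careful person would: the job done as asked, in the order asked, and still so for the second after the job is handed in, with the robot touching nothing.
It also fails if it takes over 54 s, if anything falls off the work surface, if the arm or the gripper's body presses on something with over 40 N, if the wrist force passes 120 N, or if a joint passes its speed limit or range.

### The arm

A 7-joint arm with a two-finger parallel gripper is mounted at the origin on a cart in front of the work surface, level with it; the furniture and walls round the work are solid. World frame = base frame: x ahead of the robot, y to its left, z up, the work surface at z = 0. Lengths are in m, angles in rad, forces in N, time in s.
With the tool pointing down it reaches from about 0.4 to 0.85 m from the base axis. Payload 10.4 kg.
Tool frame: the origin (TCP) lies at the very end of the fingers, on their centre line; the grasp point (between the pads) lies 19 mm behind it; z points along the fingers, y is the line along which they close (so a half turn about z gives the same grasp; the last joint's range is limited). The gripper opens to 87 mm and grips with 3 to 60 N. Pads are 19 mm wide; open, the fingers measure 117 mm over their backs; the gripper's body (75 mm by 190 mm) begins 51 mm behind the grasp point.
Start: joints at [-1.214, 0.332, -0.065, 1.46, 0.022, 1.35, -0.088], TCP at [0.232, 0.58, 0.223] pointing down, gripper open.
Joint ranges: [-2.6, 2.6], [-0.5, 2.12], [-1.47, 1.34], [0.16, 2.42], [-1.27, 4.41], [0.06, 2.06], [-2.6, 2.6]. Speed limits (rad/s): [2.22, 2.22, 2.79, 2.79, 3.14, 3.14, 3.14].

### API

Orientations are given as a unit quaternion [x, y, z, w].
In Python, from bench import * gives the robot as it stands.
- The arm moves only by the tool step_arm, never from a script. Its arguments are lists of equal length, an entry for each row: "delta_pos": the shift along the world's x, y, z in units of 25 mm (1.0 is 25 mm), a list of three; "turn": the turn about the world's z in units of 0.12 rad (1.0 is 0.12 rad). In form: {"delta_pos": [[tx, ty, tz], ...], "turn": [turn, ...]}. A call has 1 to 12 rows; each row shifts and turns the commanded pose from where the row before left it; what a row does not reach is not made up. A row lasts 1/10 s, in which the tool goes at most 50 mm and 8.59 degrees, less where a joint would pass 70% of its speed; a pose out of reach is approached as far as the arm can. A call with a number of a shift or a turn outside -1 to 1 is refused whole. A call with a gripper value outside its range is refused whole. "grip" is the closure, from 0 (fully open) to 1 (shut), set as the call begins (left out, the last holds). The fingers move at their own pace and stop on an object; "newtons" is the grip in N (left out, the last holds). Time passes only in rows, so rows that do not move let the fingers close. It gives the time, the measured TCP pose, the force, the opening and the grip force at its end, in the units of the state.
- read_state(): the state, without advancing time (a new reading comes with each control period).
- camera(name): name is "side" or "top"; returns a dict with "image" (384x512x3 uint8, red, green, blue), "z_map" (384x512 float32, m along the optical axis (not along the pixel's ray), 0 where there is no reading), "mtx" (3x3 intrinsics, pixels), "view" (4x4, takes a point from world to camera coordinates). Camera axes: x right, y up, looking along -z (the intrinsics and any distortion apply to the point x, -y, -z); pixel columns grow to the right and rows downward; lengths in m; the calibration is good to about 2 mm. A picture is of the moment at which its call begins.
- close_job(): hands the job in; it is judged then, once.
The state is a dict: "time": time; "joint_positions": joint angles; "joint_vel": joint speeds; "joint_torque": joint torques, N m; "ee_pos": TCP position; "eef_rot": TCP orientation; "ft_force": force on the tool from outside, world axes, zero at the start; "torque": the same for the moment, N m; "width": finger opening in m; "grip_force": force on a finger pad.
Only numpy, scipy, OpenCV 4.12 (cv2) and the standard library are available. Lean on these libraries where they do the work, as an engineer would, in place of code of your own. Each camera call takes 0.05 s, during which the arm holds its last target. There are 200 camera calls.

## Working session

There is one attempt and no reset: what is moved stays moved. The work goes in short steps, Python scripts to look and compute and a tool call to move; the robot and the scene stay as the last step left them, time stands still between calls to the robot, and variables do not carry over. Pictures are saved under pics/ and viewed, at most 10 in all, crops included, and the job is handed in when it is done.

Besides the shell and the picture viewer there is one more tool, called as name(argument=value, ...) on one line, values as JSON. step_arm: Moves the arm, as the interface text tells. Shifts and turns lie within -1 to 1; 1 stands for 25 mm of shift or 0.12 rad of turn. Its arguments: {"type":"object","properties":{"delta_pos":{"type":"array"},"turn":{"type":"array"},"grip":{"type":"number"},"newtons":{"type":"number"}},"required":["delta_pos","turn"]}

```bash
ls; mkdir -p pics
cat > h.py <<'E'
from bench import *
import numpy as np, cv2
def cloud(c):
    z=c["z_map"]; K=np.array(c["mtx"]); V=np.array(c["view"])
    v,u=np.mgrid[:z.shape[0],:z.shape[1]]
    p=np.stack([(u-K[0,2])/K[0,0]*z,-(v-K[1,2])/K[1,1]*z,-z],-1)
    return (p-V[:3,3])@V[:3,:3]
E
python3 - <<'E'
from h import *
s=read_state(); print({k:np.round(v,3) for k,v in s.items()})
for n in("side","top"):
    c=camera(n); np.savez(n+"0.npz",**{k:np.array(v) for k,v in c.items()})
    cv2.imwrite(f"pics/{n}0.png",c["image"][...,::-1]); print(n,np.round(c["mtx"],1).tolist(),np.round(c["view"],3).tolist(), (c["z_map"]>0).mean(), [k for k in c])
E
```

```text
pics
{'time': np.float64(0.0), 'joint_positions': array([-1.214,  0.333, -0.065,  1.461,  0.022,  1.35 , -0.088]), 'joint_vel': array([ 0.   ,  0.   , -0.001,  0.001,  0.001,  0.   , -0.   ]), 'joint_torque': array([ 0.0000e+00, -6.2326e+01,  2.5000e-02, -3.8991e+01, -6.1000e-02,
        4.0000e-02,  0.0000e+00]), 'ee_pos': array([0.232, 0.58 , 0.222]), 'eef_rot': array([ 0.189,  0.982, -0.001, -0.   ]), 'ft_force': array([ 0.595, -0.196,  0.703]), 'torque': array([-0.014,  0.064,  0.009]), 'grip_force': np.float64(0.0), 'width': np.float64(0.087)}
side [[444.7, 0.0, 257.9], [0.0, 444.7, 187.9], [0.0, 0.0, 1.0]] [[-0.999, 0.049, 0.01, 0.563], [-0.021, -0.589, 0.808, -0.175], [0.045, 0.807, 0.589, -1.174], [0.0, 0.0, 0.0, 1.0]] 0.4717864990234375 ['image', 'z_map', 'mtx', 'view']
top [[415.2, 0.0, 251.0], [0.0, 415.2, 199.8], [0.0, 0.0, 1.0]] [[0.019, -1.0, -0.004, -0.066], [0.972, 0.017, 0.233, -0.612], [-0.233, -0.008, 0.973, -1.199], [0.0, 0.0, 0.0, 1.0]] 0.9958852132161459 ['image', 'z_map', 'mtx', 'view']
```

View pics/side0.png

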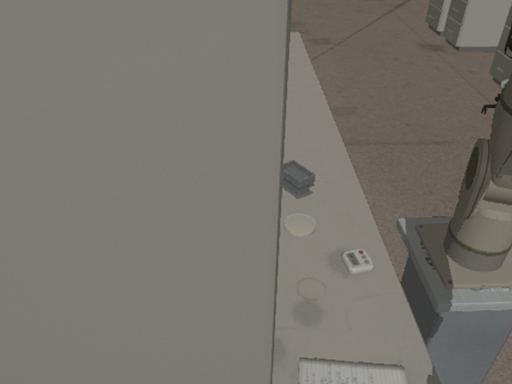

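View pics/top0.png

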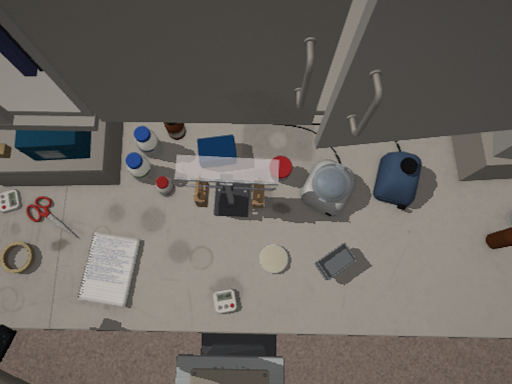

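Run:
```python
from h import *
c=np.load("top0.npz"); P=cloud(c); im=c["image"]
V=c["view"]; print("cam",-V[:3,:3].T@V[:3,3]); s=np.load("side0.npz"); V=s["view"]; print("scam",-V[:3,:3].T@V[:3,3])
for n,(u,v) in dict(roofL=(185,170),roofR=(270,176),roofFL=(180,181),roofFR=(272,187),base=(222,208),cartL=(201,193),cartR=(258,196),petri=(274,259),tray=(337,262),cup=(331,182),redcap=(283,168),cab=(250,115),cab2=(200,60),cab3=(335,90),handle=(300,90),bag=(400,180),table=(300,230)).items(): print(n,np.round(P[v,u],3),im[v,u])
S=cloud(s); print("side obstruction",np.round(S[200,100],3),np.round(S[200,270],3),s["z_map"][200,100])
b=cv2.resize(im[130:230,160:300],None,fx=5.7,fy=5.7,interpolation=cv2.INTER_CUBIC)
t=cv2.resize(im[220:300,240:370],None,fx=5.7,fy=5.7,interpolation=cv2.INTER_CUBIC)
cv2.imwrite("pics/crop1.png",b[...,::-1])
# kraft & z grids
for v in range(176,222,3): print(v,' '.join('%3d'%(1000*P[v,u,2]) for u in range(186,276,3)))
```

```text
cam [ 0.31721849 -0.06480442  1.30801839]
scam [0.61154976 0.81718748 0.82670085]
roofL [0.642 0.118 0.272] [178 171 168]
roofR [ 0.628 -0.104  0.275] [170 165 164]
roofFL [0.688 0.179 0.003] [88 84 78]
roofFR [ 0.674 -0.122 -0.   ] [151 143 134]
base [0.6   0.039 0.006] [38 39 40]
cartL [0.61  0.089 0.155] [83 65 47]
cartR [ 0.592 -0.075  0.206] [141 111  79]
petri [ 0.439 -0.129  0.013] [169 162 145]
tray [ 0.431 -0.317  0.046] [ 96  99 100]
cup [ 0.661 -0.292  0.117] [114 123 132]
redcap [ 0.716 -0.152  0.075] [147  38  40]
cab [ 0.606 -0.055  0.689] [75 72 68]
cab2 [0.606 0.006 0.844] [72 70 66]
cab3 [ 0.576 -0.164  0.829] [114 111 105]
handle [ 0.604 -0.126  0.777] [99 95 89]
bag [ 0.675 -0.503  0.103] [54 71 92]
table [ 0.534 -0.212 -0.003] [154 147 138]
side obstruction [0.612 0.817 0.827] [0.612 0.817 0.827] 0.0
176 276 275 273 272 271 273 275 276 277 274 275 275 274 276 274 278 275 272 274 275 275 274 277 275 275 273 275 277 275 274
179 280 281 277 281 278 283 281 280 278 279 274 268 278 274 275 278 275 273 276 276 272 273 270 274 276 273 272 274 274 274
182  -1   7   3  -2 
[... 1018 characters left out ...]
 13   9  10   9  17  16  18   9   8   9   9   3   0 119 124 124   3   3  -1   1
209   3   3  -1  -1  -1  -2   1   0   1   0   7  13   9   7  12   9   9  10   7   9  10  -1  -5   0 1308   0  -2   0   6  -2
212   0   0   0   1   5   0  -2   0   1   3   9  11   6   6  13  15  10  10  14  12  11   0   3   6   0   2   2   3  -1  -1
215  -2  -1   0   2   3   0   2   2   0  -2   1  -1   0  12   6   4  13  11   3  12  13   3   5  -3  -3   2   1   2   2   4
218   0   0   1   0   0   0   0   2   0  -1   2   1   0   0  -1   5  -4  -1  -2   1   4   2   1   0  -4   2  -2   0  -1   3
221  -3   1  -2  -2   2   7  -3   1   5   0   4  -8   1  -1  -1   1   0  -2   1   0   2   1  -2  -1  -3   0   0   0  -1   0
```

View pics/crop1.png

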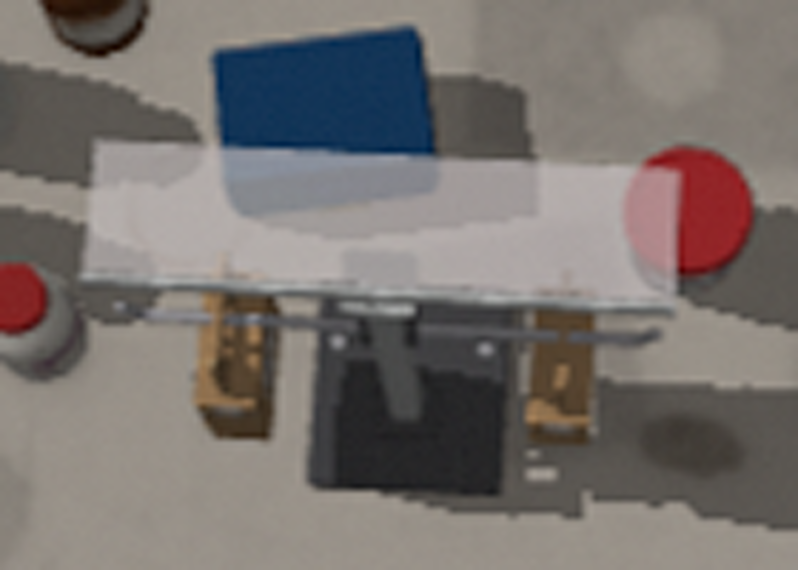

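Run:
```python
from h import *
c=np.load("top0.npz"); P=cloud(c); im=c["image"]; 
X,Y,Z=P[...,0],P[...,1],P[...,2]
# pegs: z 184-197, near x .56-.66
m=(abs(Z-.191)<.008)&(X>.58)&(X<.66)&(abs(Y)<.16)
p=P[m]; 
for _ in range(3):
    k=np.polyfit(p[:,1],p[:,0],1); r=p[:,0]-np.polyval(k,p[:,1]); p=p[abs(r)<.006]
print("peg",k,np.arctan(-k[0]),len(p),p[:,1].min(),p[:,1].max(), "z",np.median(p[:,2]))
# roof
m=(abs(Z-.275)<.009)&(X>.55)&(X<.75)&(abs(Y)<.2)
print("roof",np.round(cv2.boxPoints(cv2.minAreaRect((P[m][:,:2]*1000).astype(np.float32)))))
# cartons
for n,a in (("L",(.02,.16)),("R",(-.16,-.03))):
    hsv=cv2.cvtColor(im,cv2.COLOR_RGB2HSV)
    kr=(hsv[...,1]>80)&(hsv[...,0]<25)&(X>.53)&(X<.66)&(Y>a[0])&(Y<a[1])
    m=kr&(abs(Z-.154)<.007); q=P[m]; print(n,"top",len(q),np.round(cv2.boxPoints(cv2.minAreaRect((q[:,:2]*1000).astype(np.float32)))).tolist())
    m=kr&(Z<.145)&(Z>.05); q=P[m]; print(" front z",np.percentile(q[:,2],[1,5,50]),"x",np.percentile(q[:,0],[5,50]),"y",np.percentile(q[:,1],[2,50,98]))
    m=kr&(Z>.198)&(Z<.215); q=P[m]; print(" tabtop",len(q),q.mean(0),np.ptp(q,0))
# tray
m=(abs(Z-.070)<.008)&(X>.33)&(X<.53)&(Y>-.42)&(Y<-.22); q=P[m]
r=cv2.minAreaRect((q[:,:2]*1000).astype(np.float32)); print("tray rim",r,len(q))
m=(abs(Z-.048)<.006)&(X>.33)&(X<.53)&(Y>-.42)&(Y<-.22); q=P[m]
print("tray floor",cv2.minAreaRect((q[:,:2]*1000).astype(np.float32)),len(q))
m=(abs(Z-.014)<.005)&(X>.36)&(X<.52)&(Y>-.2)&(Y<-.07); q=P[m];print("petri",cv2.minEnclosingCircle((q[:,:2]*1000).astype(np.float32)))
m=(abs(Z-.076)<.006)&(X>.63)&(X<.8)&(Y>-.22)&(Y<-.09)&(im[...,0]>110); q=P[m];print("cup",q.mean(0))
m=(Z>.03)&(X>.3)&(X<.8)&(Y>-.3)&(Y<.4); print("hi",Z[m].max())
```

```text
peg [0.03547363 0.61960463] -0.03545875792514897 174 -0.11325366180324667 0.1340111934145474 z 0.19326430353751536
roof [[ 600. -126.]
 [ 676. -129.]
 [ 686.  141.]
 [ 609.  144.]]
L top 145 [[586.0, 76.0], [646.0, 75.0], [647.0, 107.0], [587.0, 108.0]]
 front z [0.08065115 0.08303237 0.1141581 ] x [0.58699849 0.58803516] y [0.07419278 0.08748545 0.1062482 ]
 tabtop 25 [0.61061259 0.09108894 0.20536088] [0.03714575 0.00469643 0.01058077]
R top 148 [[581.0, -61.0], [581.0, -90.0], [638.0, -89.0], [638.0, -61.0]]
 front z [0.10746038 0.11056696 0.12465058] x [0.58093755 0.58184528] y [-0.08758041 -0.07579665 -0.06119678]
 tabtop 18 [ 0.60056279 -0.07616406  0.20657512] [0.03571779 0.00300269 0.01199319]
tray rim ((433.76739501953125, -312.52325439453125), (63.85449981689453, 105.32278442382812), 34.90391159057617) 171
tray floor ((433.6276550292969, -310.85345458984375), (60.51506423950195, 101.6927719116211), 35.92784118652344) 592
petri ((439.51519775390625, -132.6028289794922), 50.47288131713867)
cup [ 0.72408088 -0.15529581  0.07632272]
hi 1.3080183897839042
```

step_arm(delta_pos=[[0,0,0.4]], turn=[0])

```text
time: 0.2
ee_pos: [0.2314, 0.5796, 0.2311]
eef_rot: [0.189, 0.982, -0.002, -0.0]
ft_force: [-0.1, -0.4, -0.6]
width: 0.0868
grip_force: 0.0
```

step_arm(delta_pos=[[0,0,1],[0,0,1],[0,0,1],[0,0,1],[0,0,1],[0,0,1],[0,0,1],[0,0,1],[0,0,1],[0,0,1],[0,0,1],[0,0,1]], turn=[0,0,0,0,0,0,0,0,0,0,0,0])

```text
time: 1.4
ee_pos: [0.2315, 0.5799, 0.5344]
eef_rot: [0.189, 0.982, 0.0, 0.0]
ft_force: [0.6, 1.0, 0.9]
width: 0.087
grip_force: 0.0
```

step_arm(delta_pos=[[0,0,1],[0,0,1],[0,0,1],[0,0,1],[0,0,1],[0,0,1]], turn=[0,0,0,0,0,0])

```text
time: 2.0
ee_pos: [0.222, 0.5545, 0.5989]
eef_rot: [0.189, 0.981, 0.045, 0.008]
ft_force: [0.3, -0.2, 0.1]
width: 0.0868
grip_force: 0.0
```

```bash
python3 -c "
from h import *
print(read_state())"
```

```text
{'time': 2.0, 'joint_positions': array([-1.46030351,  0.35690271,  0.37011489,  0.65268441, -0.15342124,
        2.05810962, -0.00559119]), 'joint_vel': array([-0.10444887, -0.15547799,  0.12109081, -0.02802688, -0.0027526 ,
       -0.00127809,  0.00032836]), 'joint_torque': array([ 7.71178007e-01, -5.53576791e+01,  3.57918084e+00, -3.33885098e+01,
       -2.10262695e-02, -4.35225489e-01, -1.56655692e-02]), 'ee_pos': array([0.22200172, 0.55453602, 0.59890891]), 'eef_rot': array([0.18893079, 0.98093705, 0.04483959, 0.00755409]), 'ft_force': array([ 0.2739365 , -0.15401177,  0.05510529]), 'torque': array([-0.02250237,  0.09485832,  0.03416897]), 'grip_force': 0.0, 'width': 0.08680853547839808}
```

step_arm(delta_pos=[[0,0,1],[0,0,1],[0,0,1],[0,0,1],[0,0,1],[0,0,1]], turn=[0,0,0,0,0,0])

```text
time: 2.6
ee_pos: [0.2126, 0.5307, 0.6595]
eef_rot: [0.189, 0.977, 0.1, 0.018]
ft_force: [-0.0, 0.1, -0.1]
width: 0.0873
grip_force: 0.0
```

step_arm(delta_pos=[[0,0,-1],[0,0,-1],[0,0,-1],[0,0,-1]], turn=[0,0,0,0])

```text
time: 3.0
ee_pos: [0.2126, 0.5308, 0.558]
eef_rot: [0.188, 0.977, 0.1, 0.018]
ft_force: [-0.2, -0.7, 0.7]
width: 0.0869
grip_force: 0.0
```

step_arm(delta_pos=[[0,0,-1],[0,0,-1],[0,0,-1],[0,0,-1]], turn=[0,0,0,0])

```text
time: 3.4
ee_pos: [0.2127, 0.5309, 0.4581]
eef_rot: [0.189, 0.977, 0.1, 0.018]
ft_force: [0.7, 0.7, -0.8]
width: 0.0873
grip_force: 0.0
```

step_arm(delta_pos=[[0,0,0],[0,0,0],[0,0,0],[0,0,0],[0,0,0],[0,0,0],[0,0,0],[0,0,0]], turn=[1,1,1,1,1,1,1,1])

```text
time: 4.2
ee_pos: [0.2129, 0.5309, 0.4591]
eef_rot: [-0.286, 0.953, 0.097, -0.03]
ft_force: [0.9, 0.1, 0.5]
width: 0.0869
grip_force: 0.0
```

step_arm(delta_pos=[[0,0,0],[0,0,0],[0,0,0],[0,0,0],[0,0,0],[0,0,0],[0,0,0],[0,0,0]], turn=[1,1,1,1,1,1,1,1])

```text
time: 5.0
ee_pos: [0.2129, 0.531, 0.4589]
eef_rot: [-0.694, 0.713, 0.072, -0.071]
ft_force: [0.7, 0.9, -0.1]
width: 0.087
grip_force: 0.0
```

step_arm(delta_pos=[[0,0,1],[0,0,1],[0,0,1],[0,0,1],[0,0,1],[0,0,1],[0,0,1],[0,0,1],[0,0,1],[0,0,1],[0,0,1],[0,0,1]], turn=[0,0,0,0,0,0,0,0,0,0,0,0])

```text
time: 6.2
ee_pos: [0.1828, 0.5097, 0.6185]
eef_rot: [-0.686, 0.719, 0.111, -0.008]
ft_force: [-0.5, 0.9, 0.1]
width: 0.0871
grip_force: 0.0
```

```bash
cat >> h.py <<'E'
from scipy.spatial.transform import Rotation as Ro
def tool():
    s=read_state(); R=Ro.from_quat(s["eef_rot"]).as_matrix(); d=np.degrees
    print("t",round(s["time"],1),"pos",np.round(s["ee_pos"],4),"grasp",np.round(s["ee_pos"]-.019*R[:,2],4),"q",np.round(s["joint_positions"],2))
    print("tilt %.1f lean az %.1f  ytool az %.1f elev %.2f"%(d(np.arccos(-R[2,2])),d(np.arctan2(R[1,2],R[0,2])),d(np.arctan2(R[1,1],R[0,1])),d(np.arcsin(R[2,1]))),"F",np.round(s["ft_force"],1),"w",round(float(s["width"]),4),"g",round(float(s["grip_force"]),1))
    return s,R
E
python3 -c "
from h import *
tool()"
```

```text
t 6.2 pos [0.1828 0.5097 0.6185] grasp [0.186  0.5068 0.637 ] q [-0.99  0.25 -0.29  0.75 -0.15  2.06  1.75]
tilt 12.8 lean az 137.8  ytool az 178.0 elev 9.81 F [-0.5  0.9  0.1] w 0.0871 g 0.0
```

step_arm(delta_pos=[[0.2,0.5,1],[0.2,0.5,1],[0.2,0.5,1],[0.2,0.5,1],[0.2,0.5,1],[0.2,0.5,1],[0.2,0.5,1],[0.2,0.5,1],[0.2,0.5,1],[0.2,0.5,1],[0.2,0.5,1],[0.2,0.5,1]], turn=[0,0,0,0,0,0,0,0,0,0,0,0])

```text
time: 7.4
ee_pos: [0.1915, 0.6025, 0.7101]
eef_rot: [-0.666, 0.716, 0.183, 0.098]
ft_force: [0.3, 0.1, 1.2]
width: 0.0869
grip_force: 0.0
```

```bash
python3 -c "
from h import *
tool()"
```

```text
t 7.4 pos [0.1915 0.6025 0.7101] grasp [0.1934 0.595  0.7275] q [-1.23  0.44  0.09  0.29 -0.34  2.06  1.71]
tilt 24.0 lean az 104.9  ytool az 177.4 elev 7.61 F [0.3 0.1 1.2] w 0.0869 g 0.0
```

step_arm(delta_pos=[[0,0,0],[0,0,0],[0,0,0],[0.1,0.2,1],[0.1,0.2,1],[0.1,0.2,1],[0.1,0.2,1],[0.1,0.2,1],[0.1,0.2,1],[0.1,0.2,1],[0.1,0.2,1],[0.1,0.2,1]], turn=[1,1,1,0,0,0,0,0,0,0,0,0])

```text
time: 8.6
ee_pos: [0.1633, 0.5887, 0.7709]
eef_rot: [0.76, -0.584, -0.245, -0.145]
ft_force: [0.2, 0.7, 0.3]
width: 0.0867
grip_force: 0.0
```

```bash
python3 -c "
from h import *
tool()"
```

```text
t 8.6 pos [0.1633 0.5887 0.7709] grasp [0.1672 0.5791 0.7869] q [-1.16  0.43  0.05  0.18 -0.5   2.06  1.94]
tilt 33.1 lean az 111.9  ytool az -164.0 elev 3.82 F [0.2 0.7 0.3] w 0.0867 g 0.0
```

step_arm(delta_pos=[[0,0,-1],[0,0,-1],[0,0,-1],[0,0,-1],[0,0,-1],[0,0,-1],[0,0,0],[0,0,0],[0,0,0],[0,0,0]], turn=[0,0,0,0,0,0,1,1,1,1])

```text
time: 9.6
ee_pos: [0.1639, 0.5898, 0.6308]
eef_rot: [0.878, -0.385, -0.273, -0.081]
ft_force: [-1.1, 0.0, 0.8]
width: 0.0867
grip_force: 0.0
```

```bash
python3 -c "
from h import *
tool()"
```

```text
t 9.6 pos [0.1639 0.5898 0.6308] grasp [0.1718 0.5831 0.6467] q [-1.09  0.29  0.04  0.77 -0.61  1.89  2.58]
tilt 33.1 lean az 139.7  ytool az -136.2 elev 3.85 F [-1.1  0.   0.8] w 0.0867 g 0.0
```

step_arm(delta_pos=[[0,0,1],[0,0,1],[0,0,1]], turn=[0,0,0])

```text
time: 9.9
ee_pos: [0.1612, 0.5916, 0.6852]
eef_rot: [0.879, -0.387, -0.266, -0.08]
ft_force: [-1.6, 1.2, -1.2]
width: 0.0868
grip_force: 0.0
```

```bash
python3 -c "
from h import *
tool()"
```

```text
t 9.9 pos [0.1612 0.5916 0.6852] grasp [0.1689 0.585  0.7013] q [-1.02  0.42 -0.15  0.45 -0.54  2.04  2.42]
tilt 32.3 lean az 139.5  ytool az -136.5 elev 3.77 F [-1.6  1.2 -1.2] w 0.0868 g 0.0
```

step_arm(delta_pos=[[0,0,1],[0,0,1],[0,0,1],[0,0,1]], turn=[0,0,0,0])

```text
time: 10.3
ee_pos: [0.1389, 0.5801, 0.7249]
eef_rot: [0.875, -0.385, -0.275, -0.098]
ft_force: [1.0, -0.5, -0.0]
width: 0.0872
grip_force: 0.0
```

```bash
python3 -c "
from h import *
tool()"
```

```text
t 10.3 pos [0.1389 0.5801 0.7249] grasp [0.1466 0.5728 0.7406] q [-0.91  0.44 -0.58  0.34 -0.28  2.06  2.3 ]
tilt 34.0 lean az 136.7  ytool az -136.8 elev 2.36 F [ 1.  -0.5 -0. ] w 0.0872 g 0.0
```

step_arm(delta_pos=[[0,0,1],[0,0,1],[0,0,1],[0,0,1],[0,0,1]], turn=[0,0,0,0,0])

```text
time: 10.8
ee_pos: [0.1127, 0.5591, 0.7798]
eef_rot: [0.863, -0.39, -0.293, -0.134]
ft_force: [0.4, 0.2, 0.3]
width: 0.0869
grip_force: 0.0
```

```bash
python3 -c "
from h import *
tool()"
```

```text
t 10.8 pos [0.1127 0.5591 0.7798] grasp [0.1203 0.5503 0.7949] q [-0.95  0.39 -0.53  0.28 -0.34  2.06  2.23]
tilt 37.6 lean az 131.1  ytool az -138.7 elev -0.20 F [0.4 0.2 0.3] w 0.0869 g 0.0
```

step_arm(delta_pos=[[0,0,0.5],[0,0,0.5],[0,0,0.5],[0,0,0.5],[0,0,0.5],[0,0,0.5],[0,0,0.5],[0,0,0.5],[0,0,1],[0,0,1],[0,0,1],[0,0,1]], turn=[-1,-1,-1,-1,-1,-1,-1,-0.7,0,0,0,0])

```text
time: 12.0
ee_pos: [0.107, 0.5339, 0.876]
eef_rot: [-0.612, 0.709, 0.226, 0.266]
ft_force: [-0.0, 0.4, 0.3]
width: 0.0869
grip_force: 0.0
```

```bash
python3 -c "
from h import *
tool()"
```

```text
t 12.0 pos [0.107  0.5339 0.876 ] grasp [0.1051 0.5216 0.8903] q [-1.67  0.31  1.08  0.16 -0.82  2.02  1.63]
tilt 40.9 lean az 81.2  ytool az 171.5 elev -0.28 F [-0.   0.4  0.3] w 0.0869 g 0.0
```

step_arm(delta_pos=[[0,0,1],[0,0,1],[0,0,1]], turn=[0,0,0])

```text
time: 12.3
ee_pos: [0.1033, 0.5167, 0.8971]
eef_rot: [-0.606, 0.703, 0.24, 0.283]
ft_force: [0.1, -0.2, -0.5]
width: 0.0869
grip_force: 0.0
```

```bash
python3 -c "
from h import *
tool()"
```

```text
t 12.3 pos [0.1033 0.5167 0.8971] grasp [0.1012 0.5038 0.9108] q [-1.71  0.28  1.24  0.16 -0.93  2.01  1.63]
tilt 43.6 lean az 81.0  ytool az 171.4 elev -0.36 F [ 0.1 -0.2 -0.5] w 0.0869 g 0.0
```

step_arm(delta_pos=[[0.6,-0.6,-1],[0.6,-0.6,-1],[0.6,-0.6,-1],[0.6,-0.6,-1],[0.6,-0.6,-1],[0.6,-0.6,-1],[0.6,-0.6,-1],[0.6,-0.6,-1],[0.6,-0.6,-1],[0.6,-0.6,-1],[0.6,-0.6,-1],[0.6,-0.6,-1]], turn=[-1,-1,-1,-1,-1,-1,-1,-1,-1,-1,-1,-1])

```text
time: 13.5
ee_pos: [0.2244, 0.3722, 0.7166]
eef_rot: [-0.192, 0.916, 0.132, 0.325]
ft_force: [-0.2, 0.5, -0.0]
width: 0.087
grip_force: 0.0
```

```bash
python3 -c "
from h import *
tool()"
```

```text
t 13.5 pos [0.2244 0.3722 0.7166] grasp [0.214  0.3652 0.731 ] q [-2.21 -0.4   0.27  1.26  0.87  1.91  0.5 ]
tilt 41.1 lean az 33.9  ytool az 116.2 elev 6.68 F [-0.2  0.5 -0. ] w 0.087 g 0.0
```

step_arm(delta_pos=[[0.5,0,-0.5],[0.5,0,-0.5]], turn=[0,0])

```text
time: 13.7
ee_pos: [0.2493, 0.373, 0.6915]
eef_rot: [-0.195, 0.916, 0.132, 0.325]
ft_force: [0.7, 0.0, 0.7]
width: 0.0871
grip_force: 0.0
```

```bash
python3 -c "
from h import *
tool()"
```

```text
t 13.7 pos [0.2493 0.373  0.6915] grasp [0.239  0.3661 0.7059] q [-2.19 -0.44  0.31  1.34  0.86  1.85  0.5 ]
tilt 41.0 lean az 34.0  ytool az 116.4 elev 6.59 F [0.7 0.  0.7] w 0.0871 g 0.0
```

step_arm(delta_pos=[[0,0.8,-0.5],[0,0.8,-0.5],[0,0.8,-0.5],[0,0.8,-0.5],[0,0.8,-0.5],[0,0.8,-0.5],[0,0.8,-0.5],[0,0.8,-0.5],[0,0.8,0],[0,0,0],[0,0,0],[0,0,0]], turn=[0,0,0.5,0.5,0.5,0.5,0.5,0.5,0.5,0.5,0.5,0.5])

```text
time: 14.9
ee_pos: [0.249, 0.5533, 0.5924]
eef_rot: [-0.457, 0.817, 0.223, 0.271]
ft_force: [0.1, 0.1, -0.1]
width: 0.0872
grip_force: 0.0
```

```bash
python3 -c "
from h import *
tool()"
```

```text
t 14.9 pos [0.249  0.5533 0.5924] grasp [0.2444 0.5416 0.6067] q [-2.43 -0.45  0.73  1.47  0.6   1.33  1.  ]
tilt 41.1 lean az 68.6  ytool az 150.9 elev 6.68 F [ 0.1  0.1 -0.1] w 0.0872 g 0.0
```

step_arm(delta_pos=[[0,0,0],[0,0,0],[0,0,0],[0,0,0],[0,0,0],[0,0,0],[0,0,0],[0,0,0]], turn=[1,1,1,1,1,1,1,1])

```text
time: 15.7
ee_pos: [0.2368, 0.5418, 0.589]
eef_rot: [0.779, -0.517, -0.323, -0.147]
ft_force: [0.9, 0.3, -0.3]
width: 0.0874
grip_force: 0.0
```

```bash
python3 -c "
from h import *
tool()"
```

```text
t 15.7 pos [0.2368 0.5418 0.589 ] grasp [0.2435 0.5311 0.6032] q [-2.6  -0.36  1.34  1.25 -0.22  1.51  2.31]
tilt 41.6 lean az 121.9  ytool az -154.9 elev 6.00 F [ 0.9  0.3 -0.3] w 0.0874 g 0.0
```

step_arm(delta_pos=[[0,0,1],[0,0,1],[0,0,1],[0,0,1],[0,0,1],[0,0,1]], turn=[0,0,0,0,0,0])

```text
time: 16.3
ee_pos: [0.2142, 0.5062, 0.715]
eef_rot: [0.769, -0.525, -0.325, -0.167]
ft_force: [0.0, 0.4, 0.7]
width: 0.087
grip_force: 0.0
```

```bash
python3 -c "
from h import *
tool()"
```

```text
t 16.3 pos [0.2142 0.5062 0.715 ] grasp [0.2204 0.4948 0.7289] q [-2.6  -0.27  1.34  0.98 -0.28  1.71  2.2 ]
tilt 42.9 lean az 118.5  ytool az -156.7 elev 4.82 F [0.  0.4 0.7] w 0.087 g 0.0
```

step_arm(delta_pos=[[1,-0.7,-0.3],[1,-0.7,-0.3],[1,-0.7,-0.3],[1,-0.7,-0.3],[1,-0.7,-0.3],[1,-0.7,-0.3],[1,-0.7,-0.3]], turn=[-0.45,-0.45,-0.45,-0.45,-0.45,-0.45,-0.45])

```text
time: 17.0
ee_pos: [0.3907, 0.3826, 0.6613]
eef_rot: [-0.656, 0.661, 0.288, 0.226]
ft_force: [-0.4, 0.1, 0.2]
width: 0.0869
grip_force: 0.0
```

```bash
python3 -c "
from h import *
tool()"
```

```text
t 17.0 pos [0.3907 0.3826 0.6613] grasp [0.3923 0.3698 0.6752] q [-2.07 -0.38  1.11  1.17 -0.17  1.59  2.19]
tilt 42.9 lean az 96.7  ytool az -178.6 elev 4.85 F [-0.4  0.1  0.2] w 0.0869 g 0.0
```

step_arm(delta_pos=[[0,0,0],[0,0,1],[0,0,1],[0,0,1],[0,0,1],[0,0,1],[0,0,1]], turn=[1,0,0,0,0,0,0])

```text
time: 17.7
ee_pos: [0.3686, 0.368, 0.786]
eef_rot: [0.688, -0.62, -0.304, -0.223]
ft_force: [1.2, 0.5, 0.1]
width: 0.087
grip_force: 0.0
```

```bash
python3 -c "
from h import *
tool()"
```

```text
t 17.7 pos [0.3686 0.368  0.786 ] grasp [0.3713 0.355  0.7996] q [-2.6  -0.42  1.34  0.67 -0.03  1.91  2.09]
tilt 44.3 lean az 101.8  ytool az -172.4 elev 4.02 F [1.2 0.5 0.1] w 0.087 g 0.0
```

step_arm(delta_pos=[[0.2,0,-0.8],[0.2,0,-0.8],[0.2,0,-0.8],[0.2,0,-0.8],[0.2,0,-0.8],[0.2,0,-0.8],[0.2,0,-0.8]], turn=[-0.7,-0.7,-0.7,-0.7,-0.7,-0.7,-0.7])

```text
time: 18.4
ee_pos: [0.3993, 0.367, 0.663]
eef_rot: [-0.504, 0.777, 0.236, 0.295]
ft_force: [0.5, -0.3, 0.2]
width: 0.0873
grip_force: 0.0
```

```bash
python3 -c "
from h import *
tool()"
```

```text
t 18.4 pos [0.3993 0.367  0.663 ] grasp [0.3951 0.3544 0.6766] q [-1.68 -0.43  0.66  1.35  0.06  1.38  1.77]
tilt 44.4 lean az 71.6  ytool az 157.6 elev 3.93 F [ 0.5 -0.3  0.2] w 0.0873 g 0.0
```

step_arm(delta_pos=[[0.2,-0.3,-0.8],[0.2,-0.3,-0.8],[0.2,-0.3,-0.8],[0.2,-0.3,-0.8],[0.2,-0.3,-0.8],[0.2,-0.3,-0.8],[0.2,-0.3,-0.8],[0.2,-0.3,-0.8]], turn=[-0.6,-0.6,-0.6,-0.6,-0.6,-0.6,-0.6,-0.6])

```text
time: 19.2
ee_pos: [0.4388, 0.3073, 0.503]
eef_rot: [-0.263, 0.888, 0.143, 0.35]
ft_force: [0.1, -0.4, 0.7]
width: 0.0867
grip_force: 0.0
```

```bash
python3 -c "
from h import *
tool()"
```

```text
t 19.2 pos [0.4388 0.3073 0.503 ] grasp [0.4284 0.299  0.5166] q [-1.05 -0.49  0.2   1.84  0.24  1.02  1.26]
tilt 44.4 lean az 38.7  ytool az 124.6 elev 3.97 F [ 0.1 -0.4  0.7] w 0.0867 g 0.0
```

step_arm(delta_pos=[[0.3,-0.7,-0.8],[0.3,-0.7,-0.8],[0.3,-0.7,-0.8],[0.3,-0.7,-0.8],[0.3,-0.7,-0.8],[0.3,-0.7,-0.8],[0.3,-0.7,-0.8],[0.3,-0.7,-0.8]], turn=[-0.5,-0.5,-0.5,-0.5,-0.5,-0.5,-0.5,-0.5])

```text
time: 20.0
ee_pos: [0.4987, 0.1671, 0.3431]
eef_rot: [-0.045, 0.925, 0.055, 0.373]
ft_force: [0.3, -0.2, 0.6]
width: 0.0867
grip_force: 0.0
```

```bash
python3 -c "
from h import *
tool()"
```

```text
t 20.0 pos [0.4987 0.1671 0.3431] grasp [0.4857 0.1645 0.3567] q [-0.48 -0.47 -0.08  2.17  0.33  0.73  0.94]
tilt 44.4 lean az 11.2  ytool az 97.2 elev 3.96 F [ 0.3 -0.2  0.6] w 0.0867 g 0.0
```

step_arm(delta_pos=[[0.2,-0.44,-0.9],[0.2,-0.44,-0.9],[0.2,-0.44,-0.9],[0.2,-0.44,-0.9],[0.2,-0.44,-0.9],[0.2,-0.44,-0.9],[0.2,-0.44,-0.9]], turn=[-0.19,-0.19,-0.19,-0.19,-0.19,-0.19,-0.19])

```text
time: 20.7
ee_pos: [0.5337, 0.0907, 0.1856]
eef_rot: [0.028, 0.926, 0.026, 0.377]
ft_force: [0.5, -0.2, -0.0]
width: 0.0871
grip_force: 0.0
```

Run:
```python
from h import *
tool()
c=camera("top"); im=c["image"]; cv2.imwrite("pics/top1.png",cv2.resize(im[110:290,150:390],None,fx=3.3,fy=3.3)[...,::-1])
```

```text
t 20.7 pos [0.5337 0.0907 0.1856] grasp [0.5205 0.0902 0.1992] q [-0.22 -0.27 -0.19  2.38  0.64  0.36  0.56]
tilt 44.4 lean az 2.2  ytool az 88.1 elev 3.97 F [ 0.5 -0.2 -0. ] w 0.0871 g 0.0
```

View pics/top1.png

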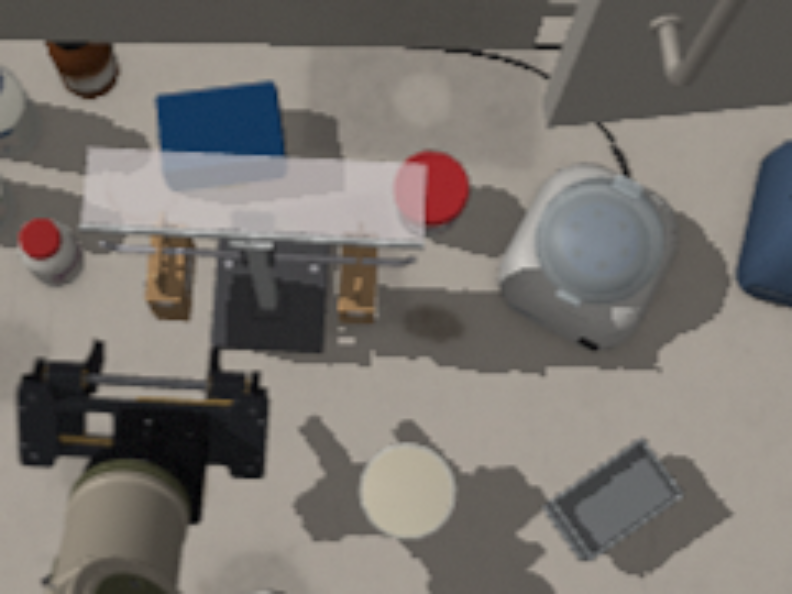

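step_arm(delta_pos=[[0.52,0.02,-0.54],[0.52,0.02,-0.54],[0.52,0.02,-0.54],[0.52,0.02,-0.54],[0.52,0.01,-0.54],[0.52,0.01,-0.54]], turn=[0,0,0,0,0,0])

```text
time: 21.35
ee_pos: [0.6128, 0.0933, 0.1056]
eef_rot: [0.028, 0.925, 0.025, 0.377]
ft_force: [0.2, -0.2, 0.7]
width: 0.0872
grip_force: 0.0
```

```bash
python3 -c "
from h import *
tool()"
```

```text
t 21.4 pos [0.6128 0.0933 0.1056] grasp [0.5995 0.0928 0.1192] q [-0.05  0.08 -0.3   2.28  1.46  0.24 -0.19]
tilt 44.4 lean az 2.1  ytool az 88.1 elev 3.86 F [ 0.2 -0.2  0.7] w 0.0872 g 0.0
```

step_arm(delta_pos=[[0,0,0],[0,0,0],[0,0,0],[0,0,0],[0,0,0]], turn=[0,0,0,0,0], grip=1, newtons=15)

```text
time: 21.85
ee_pos: [0.6116, 0.0936, 0.1058]
eef_rot: [0.027, 0.926, 0.025, 0.377]
ft_force: [0.5, -0.5, -0.5]
width: 0.0551
grip_force: 0.0
```

step_arm(delta_pos=[[0,0,0],[0,0,0],[0,0,0],[0,0,0],[0,0,0],[0,0,0]], turn=[0,0,0,0,0,0], grip=1, newtons=15)

```text
time: 22.45
ee_pos: [0.6115, 0.0935, 0.1049]
eef_rot: [0.027, 0.926, 0.025, 0.376]
ft_force: [-0.2, 0.5, 1.3]
width: 0.0326
grip_force: 14.5
```

Run:
```python
from h import *
tool()
c=camera("top"); im=c["image"]; cv2.imwrite("pics/top2.png",cv2.resize(im[140:240,150:290],None,fx=5.5,fy=5.5)[...,::-1])
```

```text
t 22.4 pos [0.6115 0.0935 0.1049] grasp [0.5983 0.093  0.1185] q [-0.05  0.08 -0.3   2.29  1.46  0.24 -0.19]
tilt 44.3 lean az 2.1  ytool az 88.2 elev 3.83 F [-0.2  0.5  1.3] w 0.0326 g 14.5
```

View pics/top2.png

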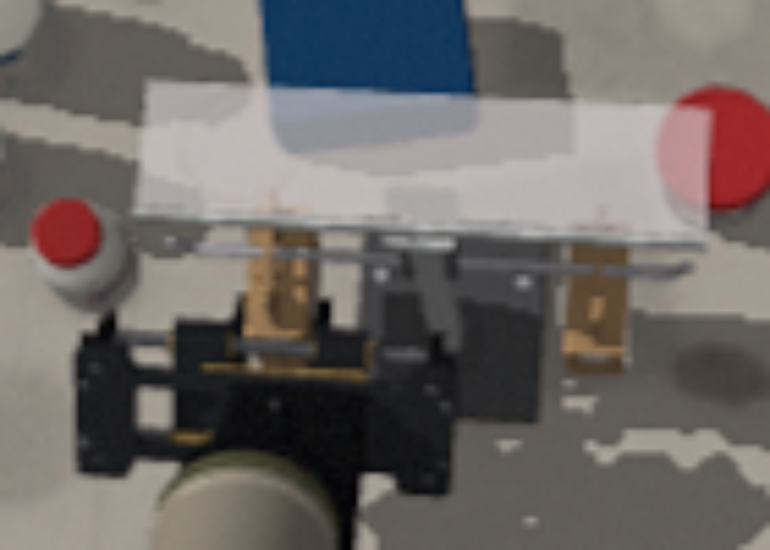

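step_arm(delta_pos=[[0,0,0.19],[0,0,0.19],[0,0,0.19],[0,0,0.19],[0,0,0]], turn=[0,0,0,0,0])

```text
time: 23.0
ee_pos: [0.6116, 0.0935, 0.1243]
eef_rot: [0.027, 0.926, 0.025, 0.376]
ft_force: [-0.1, 0.6, -1.3]
width: 0.0327
grip_force: 14.5
```

Run:
```python
from h import *
tool()
c=np.load("top0.npz"); P=cloud(c)
for a,b,n in((140,200,"redbottle"),):
    q=P[165:205,148:176].reshape(-1,3); q=q[(q[:,2]>.03)&(q[:,2]<.25)]
    print(n,q.min(0),q.max(0)); t=q[q[:,2]>q[:,2].max()-.012]; print(t.mean(0))
    print(np.histogram(q[:,2],8))
q=P[145:180,120:156].reshape(-1,3); q=q[(q[:,2]>.03)&(q[:,2]<.3)]; print(q.min(0),q.max(0))
```

```text
t 23.0 pos [0.6116 0.0935 0.1243] grasp [0.5984 0.093  0.1379] q [-0.04  0.04 -0.31  2.27  1.24  0.24  0.03]
tilt 44.3 lean az 2.1  ytool az 88.2 elev 3.84 F [-0.1  0.6 -1.3] w 0.0327 g 14.5
redbottle [0.63345964 0.18895672 0.0300889 ] [0.73160692 0.2750238  0.09775249]
[0.6630449  0.21932452 0.09100584]
(array([26, 24, 29, 44, 65, 22, 43, 92]), array([0.0300889 , 0.03854685, 0.0470048 , 0.05546274, 0.06392069,
       0.07237864, 0.08083659, 0.08929454, 0.09775249]))
[0.68140865 0.25032873 0.03075149] [0.78384709 0.37509201 0.14552752]
```

step_arm(delta_pos=[[0.02,0.4,0],[0.02,0.4,0],[0.02,0.4,0],[0.02,0.4,0]], turn=[0,0,0,0])

```text
time: 23.4
ee_pos: [0.6135, 0.1351, 0.1237]
eef_rot: [0.027, 0.926, 0.025, 0.376]
ft_force: [-0.4, -0.4, -1.4]
width: 0.0328
grip_force: 14.5
```

step_arm(delta_pos=[[0.02,0.4,0],[0.02,0.4,0],[0.02,0.4,0],[0,0.2,0]], turn=[0,0,0,0])

```text
time: 23.8
ee_pos: [0.615, 0.1701, 0.124]
eef_rot: [0.027, 0.926, 0.025, 0.376]
ft_force: [0.9, -0.5, -1.1]
width: 0.0327
grip_force: 14.5
```

Run:
```python
from h import *
tool()
c=camera("top"); im=c["image"]; cv2.imwrite("pics/top3.png",cv2.resize(im[140:240,130:270],None,fx=5.5,fy=5.5)[...,::-1])
```

```text
t 23.8 pos [0.615  0.1701 0.124 ] grasp [0.6018 0.1695 0.1375] q [-0.15  0.11 -0.39  2.21  1.28  0.38 -0.12]
tilt 44.3 lean az 2.2  ytool az 88.3 elev 3.86 F [ 0.9 -0.5 -1.1] w 0.0327 g 14.5
```

View pics/top3.png

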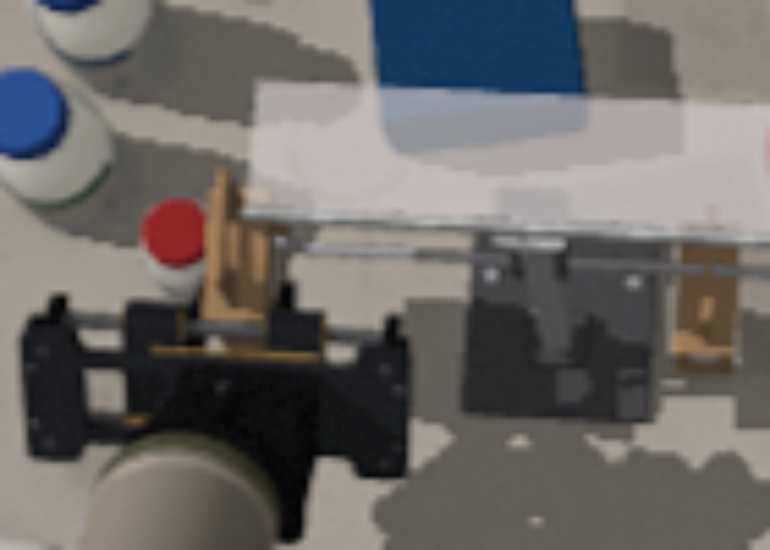

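step_arm(delta_pos=[[-0.7,0,0.3],[-0.7,0,0.6],[-0.7,0,1],[-0.7,0,1],[-0.6,0,1],[-0.5,0,1],[-0.3,0,1],[-0.2,-0.2,1],[0,-0.5,0.6],[0,-0.5,0.2]], turn=[0,0,0,0,0,0,0,0,0,0])

```text
time: 24.85
ee_pos: [0.5052, 0.1383, 0.3189]
eef_rot: [0.027, 0.925, 0.026, 0.377]
ft_force: [0.2, 0.7, -1.0]
width: 0.0328
grip_force: 14.5
```

```bash
cat > kin.py <<'E'
from h import *
from scipy.optimize import least_squares
import itertools
D=[([-1.214,.333,-.065,1.461,.022,1.35,-.088],[.232,.58,.222]),
([-1.4603,.3569,.3701,.6527,-.1534,2.0581,-.0056],[.2220,.5545,.5989]),
([-.99,.25,-.29,.75,-.15,2.06,1.75],[.1828,.5097,.6185]),([-1.23,.44,.09,.29,-.34,2.06,1.71],[.1915,.6025,.7101]),
([-.91,.44,-.58,.34,-.28,2.06,2.3],[.1389,.5801,.7249]),([-1.71,.28,1.24,.16,-.93,2.01,1.63],[.1033,.5167,.8971]),
([-2.21,-.4,.27,1.26,.87,1.91,.5],[.2244,.3722,.7166]),([-2.43,-.45,.73,1.47,.6,1.33,1.],[.249,.5533,.5924]),
([-2.6,-.27,1.34,.98,-.28,1.71,2.2],[.2142,.5062,.715]),([-1.68,-.43,.66,1.35,.06,1.38,1.77],[.3993,.367,.663]),
([-.48,-.47,-.08,2.17,.33,.73,.94],[.4987,.1671,.3431]),([-.22,-.27,-.19,2.38,.64,.36,.56],[.5337,.0907,.1856]),
([-.05,.08,-.3,2.28,1.46,.24,-.19],[.6128,.0933,.1056]),([-.15,.11,-.39,2.21,1.28,.38,-.12],[.615,.1701,.124])]
def fk(q,L,s):
    h,a,b,c,e1,e2,e3=L; T=Ro.identity(); p=np.zeros(3)
    rz=lambda t:Ro.from_euler('z',t); ry=lambda t:Ro.from_euler('y',t)
    T=rz(s[0]*q[0]); p=np.array([0,0,h])+T.apply([e1,0,0]); T=T*ry(q[1])*rz(s[1]*q[2]); p=p+T.apply([e2,0,a])
    T=T*ry(q[3])*rz(s[2]*q[4]); p=p+T.apply([e3,0,b]); T=T*ry(q[5])*rz(s[3]*q[6]); return p+T.apply([0,0,c]),T
if __name__=="__main__":
    best=None
    for s in itertools.product([1,-1],repeat=3):
        s=(s[0],s[1],s[2],1)
        r=least_squares(lambda L:np.ravel([fk(q,L,s)[0]-p for q,p in D]),[.33,.35,.35,.3,0,0,0])
        if best is None or r.cost<best[0]: best=(r.cost,s,r.x,np.abs(r.fun).max())
    print(best); _,s,L,_=best
    S,R=tool()
    for s3 in(1,-1):
        p,T=fk(S["joint_positions"],L,(s[0],s[1],s[2],s3)); print(p,"M const?",np.round(T.inv().as_matrix()@R,2).tolist())
        M=T.inv()*Ro.from_matrix(R)
        if s3==1 or True:
            q0=np.array(S["joint_positions"]); p0,T0=fk(np.array(D[0][0]),L,(*s[:3],s3)); e=(Ro.from_quat([.189,.982,0,0]).inv()*(T0*M)).magnitude(); print("consistency",e)
            if e>.05: continue
            lo=np.array([-2.6,-.5,-1.47,.16,-1.27,.06,-2.6]);hi=np.array([2.6,2.12,1.34,2.42,4.41,2.06,2.6])
            Rt=Ro.from_euler('z',np.radians(-53.3))*Ro.from_matrix(R)
            for z in(.25,.2,.15,.12,.09,.078):
                f=lambda q:np.r_[fk(q,L,(*s[:3],s3))[0]-[.4328,-.2988,z],.3*(Rt.inv()*fk(q,L,(*s[:3],s3))[1]*M).as_rotvec(),.0005*(q-q0)]
                r=least_squares(f,np.clip(q0+[.8,0,0,0,0,0,0],lo+.01,hi-.01),bounds=(lo,hi)); print(z,np.round(r.fun[:6],4),np.round(r.x,2))
E
python3 kin.py
```

```text
(np.float64(0.011296793157407658), (-1, -1, -1, 1), array([ 0.26450768,  0.44791331,  0.49848887,  0.34296082, -0.0218318 ,
        0.01120741,  0.02498451]), np.float64(0.053519185586335644))
t 24.9 pos [0.5052 0.1383 0.3189] grasp [0.4919 0.1378 0.3324] q [-0.31 -0.44 -0.23  2.2   0.39  0.71  0.75]
tilt 44.5 lean az 2.2  ytool az 88.2 elev 3.91 F [ 0.2  0.7 -1. ] w 0.0328 g 14.5
[0.47795246 0.16989296 0.3098887 ] M const? [[1.0, -0.07, -0.0], [0.07, 1.0, -0.0], [0.0, 0.0, 1.0]]
consistency 1.6807529212954817
[0.47795246 0.16989296 0.3098887 ] M const? [[0.0, -1.0, 0.0], [1.0, 0.0, -0.0], [0.0, 0.0, 1.0]]
consistency 0.0024714081439437927
0.25 [-0.  0.  0. -0.  0. -0.] [ 0.22 -0.33  0.08  2.27  0.74  0.65  0.41]
0.2 [-0. -0.  0. -0.  0. -0.] [ 0.25 -0.26  0.06  2.34  0.87  0.55  0.25]
0.15 [-0.  0.  0.  0.  0. -0.] [ 0.22 -0.17  0.08  2.4   1.09  0.47 -0.01]
0.12 [ 0.0007 -0.0003  0.0004  0.0005  0.0009 -0.    ] [ 0.48 -0.1  -0.16  2.42  1.23  0.4  -0.18]
0.09 [ 0.0047 -0.0017  0.002   0.0039  0.0058 -0.    ] [ 0.35 -0.02 -0.05  2.42  1.38  0.41 -0.35]
0.078 [ 0.0062 -0.0021  0.0024  0.0052  0.0074 -0.    ] [ 0.32  0.01 -0.02  2.42  1.44  0.41 -0.41]
```

```bash
cat > kin2.py <<'E'
from kin import *
ry=lambda t:Ro.from_euler('y',t); rz=lambda t:Ro.from_euler('z',t)
def frames(q):
    T=[rz(-q[0])]; 
    for k,i in ((ry,1),(rz,2),(ry,3),(rz,4),(ry,5),(rz,6)): T.append(T[-1]*k(q[i] if k is ry else -q[i]))
    return T
def Arow(q):
    T=frames(q); return np.hstack([np.eye(3)]+[T[i].as_matrix() for i in (0,2,4,6)])
A=np.vstack([Arow(q) for q,_ in D]); b=np.hstack([p for _,p in D])
x,*_=np.linalg.lstsq(A,b,rcond=1e-6)
print("maxres",abs(A@x-b).max(),np.round(x,3))
S,R=tool(); q0=np.array(S["joint_positions"]); M=frames(q0)[-1].inv()*Ro.from_matrix(R)
print(Arow(q0)@x-S["ee_pos"])
lo=np.array([-2.6,-.5,-1.47,.16,-1.27,.06,-2.6]);hi=np.array([2.6,2.12,1.34,2.42,4.41,2.06,2.6])
ux=np.array([.574,-.819]);uy=np.array([.819,.574]); c=np.array([.4279,-.3022])
for dx,dy,yaw in((0,6,-53.3),(8,6,-53.3),(8,6,-45),(8,9,-45)):
  Rt=rz(np.radians(yaw))*Ro.from_matrix(R)
  for z in(.2,.12,.078):
    xy=c+dx/1e3*ux+dy/1e3*uy
    f=lambda q:np.r_[Arow(q)@x-[*xy,z],.3*(Rt.inv()*frames(q)[-1]*M).as_rotvec(),.0003*(q-q0)]
    r=least_squares(f,np.clip(q0+[.8,0,0,0,0,0,0],lo+.01,hi-.01),bounds=(lo,hi)); print(dx,dy,yaw,z,np.round(r.fun[:6],4),np.round(r.x,2))
E
python3 kin2.py
```

```text
maxres 0.004236408135633307 [ 0.001 -0.     0.128  0.001 -0.022  0.128 -0.001 -0.024  0.451  0.
  0.001  0.489  0.    -0.     0.352]
t 24.9 pos [0.5052 0.1383 0.3189] grasp [0.4919 0.1378 0.3324] q [-0.31 -0.44 -0.23  2.2   0.39  0.71  0.75]
tilt 44.5 lean az 2.2  ytool az 88.2 elev 3.91 F [ 0.2  0.7 -1. ] w 0.0328 g 14.5
[-0.00062131 -0.00110734 -0.00068815]
0 6 -53.3 0.2 [-0. -0.  0. -0.  0. -0.] [ 0.2  -0.31  0.01  2.38  0.88  0.61  0.17]
0 6 -53.3 0.12 [ 0. -0.  0.  0.  0. -0.] [ 1.15 -0.15 -0.87  2.42  1.12  0.36 -0.15]
0 6 -53.3 0.078 [ 0.0026 -0.001   0.0007  0.0019  0.0025  0.    ] [ 1.71  0.12 -1.47  2.42  1.54  0.53 -0.48]
8 6 -53.3 0.2 [-0. -0.  0. -0.  0. -0.] [ 0.2  -0.29  0.03  2.36  0.89  0.6   0.17]
8 6 -53.3 0.12 [ 0. -0.  0.  0.  0. -0.] [ 0.79 -0.11 -0.54  2.42  1.19  0.41 -0.2 ]
8 6 -53.3 0.078 [ 0. -0.  0.  0.  0. -0.] [ 1.66  0.13 -1.41  2.42  1.59  0.52 -0.51]
8 6 -45 0.2 [-0.  0.  0. -0.  0. -0.] [ 0.23 -0.34  0.09  2.39  0.77  0.47  0.46]
8 6 -45 0.12 [ 0.0009 -0.0005  0.0003  0.0005  0.001   0.    ] [ 1.69 -0.27 -1.22  2.42 -0.06  0.08  1.17]
8 6 -45 0.078 [ 0.0052 -0.0028  0.0016  0.0024  0.006   0.    ] [ 1.85  0.06 -1.47  2.42  1.62  0.3  -0.38]
8 9 -45 0.2 [-0.  0.  0. -0.  0. -0.] [ 0.22 -0.33  0.09  2.39  0.78  0.47  0.45]
8 9 -45 0.12 [ 0.0004 -0.0002  0.0001  0.0002  0.0004  0.    ] [ 1.68 -0.27 -1.22  2.42  0.1   0.08  1.01]
8 9 -45 0.078 [ 0.0047 -0.0025  0.0014  0.0022  0.0053  0.    ] [ 1.84  0.07 -1.47  2.42  1.63  0.31 -0.39]
```

```bash
cat >> kin2.py <<'E'
print("----")
g=lambda yaw:None
R0=Ro.from_matrix(R)
for dx,dy,yaw in((8,0,-53.3),(8,5,-58),(8,5,-61),(6,5,-61),(4,5,-61),(8,-5,-61)):
  Rt=rz(np.radians(yaw))*R0
  # carton centre target -> TCP
  cc=np.array([.4337,-.312])+dx/1e3*ux+dy/1e3*uy
  off=(Rt.as_matrix()@R.T@np.r_[(R[:,2]*.019)[:2]-.0245*np.array([np.cos(np.radians(-1.8)),np.sin(np.radians(-1.8))]),0])[:2]
  xy=cc+off; q1=np.array([.8,-.1,-.55,2.38,1.2,.42,-.2])
  for z in(.12,.078):
    f=lambda q:np.r_[Arow(q)@x-[*xy,z],.3*(Rt.inv()*frames(q)[-1]*M).as_rotvec(),.0003*(q-q1)]
    r=least_squares(f,q1,bounds=(lo,hi-[0,0,0,.01,0,0,0])); print(dx,dy,yaw,z,np.round(xy,4),np.round(r.fun[:6],4),np.round(r.x,2))
E
python3 kin2.py | sed -n '/----/,$p'
```

```text
----
8 0 -53.3 0.12 [ 0.4326 -0.3088] [ 0. -0.  0.  0.  0.  0.] [ 1.25 -0.14 -0.94  2.41  1.12  0.34 -0.13]
8 0 -53.3 0.078 [ 0.4326 -0.3088] [ 0.003  -0.0012  0.0008  0.0021  0.0029  0.    ] [ 1.74  0.16 -1.47  2.41  1.57  0.55 -0.46]
8 5 -58 0.12 [ 0.4375 -0.3055] [-0. -0.  0. -0.  0. -0.] [ 0.78 -0.08 -0.58  2.39  1.18  0.51 -0.28]
8 5 -58 0.078 [ 0.4375 -0.3055] [ 0. -0.  0.  0.  0. -0.] [ 1.04  0.06 -0.85  2.41  1.46  0.56 -0.55]
8 5 -61 0.12 [ 0.4381 -0.3053] [-0. -0.  0. -0.  0. -0.] [ 0.77 -0.06 -0.6   2.37  1.17  0.58 -0.33]
8 5 -61 0.078 [ 0.4381 -0.3053] [-0. -0.  0.  0.  0. -0.] [ 0.73  0.06 -0.58  2.4   1.4   0.6  -0.57]
6 5 -61 0.12 [ 0.4369 -0.3036] [-0. -0.  0. -0.  0. -0.] [ 0.78 -0.06 -0.61  2.38  1.16  0.58 -0.33]
6 5 -61 0.078 [ 0.4369 -0.3036] [-0. -0.  0.  0.  0. -0.] [ 0.73  0.05 -0.58  2.41  1.39  0.6  -0.57]
4 5 -61 0.12 [ 0.4358 -0.302 ] [-0. -0.  0. -0.  0. -0.] [ 0.78 -0.07 -0.61  2.38  1.16  0.58 -0.33]
4 5 -61 0.078 [ 0.4358 -0.302 ] [ 0. -0.  0.  0.  0. -0.] [ 0.75  0.05 -0.6   2.41  1.39  0.6  -0.57]
8 -5 -61 0.12 [ 0.4299 -0.311 ] [-0. -0.  0. -0.  0. -0.] [ 0.78 -0.07 -0.58  2.39  1.16  0.56 -0.31]
8 -5 -61 0.078 [ 0.4299 -0.311 ] [ 0. -0.  0.  0.  0. -0.] [ 0.89  0.05 -0.71  2.41  1.41  0.59 -0.56]
```

step_arm(delta_pos=[[0.05,-0.8,-0.1],[0.05,-0.8,-0.1],[0.05,-0.8,-0.1],[0.05,-0.8,-0.1],[0.05,-0.8,-0.1],[0.05,-0.8,-0.1],[0.05,-0.8,-0.1],[0.05,-0.8,-0.1],[0.05,-0.8,-0.1]], turn=[-0.3,-0.3,-0.3,-0.3,-0.3,-0.3,-0.3,-0.3,-0.3])

```text
time: 25.75
ee_pos: [0.5163, -0.0431, 0.2937]
eef_rot: [0.177, 0.909, -0.036, 0.375]
ft_force: [0.2, 0.1, -1.7]
width: 0.0324
grip_force: 14.5
```

```bash
python3 -c "
from h import *
tool()"
```

```text
t 25.8 pos [ 0.5163 -0.0431  0.2937] grasp [ 0.5036 -0.0393  0.3073] q [-0.12 -0.45 -0.1   2.26  0.5   0.69  0.68]
tilt 44.3 lean az -16.6  ytool az 69.5 elev 3.83 F [ 0.2  0.1 -1.7] w 0.0324 g 14.5
```

step_arm(delta_pos=[[-0.1,-0.8,0],[-0.1,-0.8,0],[-0.2,-0.8,0],[-0.2,-0.8,0],[-0.2,-0.8,0],[-0.2,-0.8,0],[-0.2,-0.8,0],[-0.2,-0.8,0],[-0.2,-0.8,0],[-0.2,-0.8,0]], turn=[-0.4,-0.4,-0.4,-0.4,-0.4,-0.4,-0.4,-0.4,-0.4,-0.4])

```text
time: 26.75
ee_pos: [0.4708, -0.2431, 0.2939]
eef_rot: [0.389, 0.841, -0.125, 0.356]
ft_force: [0.7, -0.5, -1.4]
width: 0.0326
grip_force: 14.5
```

```bash
python3 -c "
from h import *
tool()"
```

```text
t 26.8 pos [ 0.4708 -0.2431  0.2939] grasp [ 0.4613 -0.2339  0.3075] q [ 0.14 -0.39 -0.04  2.23  0.65  0.77  0.45]
tilt 44.3 lean az -44.2  ytool az 41.9 elev 3.84 F [ 0.7 -0.5 -1.4] w 0.0326 g 14.5
```

step_arm(delta_pos=[[-0.23,-0.4,-0.75],[-0.23,-0.4,-0.75],[-0.23,-0.4,-0.75],[-0.23,-0.4,-0.75],[-0.22,-0.4,-0.75],[-0.22,-0.42,-0.75],[0,0,0]], turn=[-0.36,-0.36,-0.36,-0.36,-0.36,-0.34,0])

```text
time: 27.45
ee_pos: [0.4355, -0.3031, 0.1787]
eef_rot: [0.493, 0.785, -0.17, 0.335]
ft_force: [0.1, 0.7, -1.1]
width: 0.0326
grip_force: 14.5
```

Run:
```python
from h import *
tool()
c=camera("top"); im=c["image"]; P=cloud(c)
cv2.imwrite("pics/top4.png",cv2.resize(im[210:310,270:400],None,fx=5.8,fy=5.8)[...,::-1])
hsv=cv2.cvtColor(im,cv2.COLOR_RGB2HSV)
kr=(hsv[...,1]>80)&(hsv[...,0]<25)&(P[...,0]>.33)&(P[...,0]<.55)&(P[...,1]<-.22)&(P[...,1]>-.42)&(P[...,2]>.1)
q=P[kr]; print(np.histogram(q[:,2],12)); 
z=np.median(q[q[:,2]<.24][:,2]); t=q[abs(q[:,2]-z)<.01]; print(z,cv2.minAreaRect((t[:,:2]*1000).astype(np.float32)))
t=q[q[:,2]>q[:,2].max()-.02]; print("tab",t.mean(0),cv2.minAreaRect((t[:,:2]*1000).astype(np.float32)))
```

```text
t 27.4 pos [ 0.4355 -0.3031  0.1787] grasp [ 0.4287 -0.2917  0.1923] q [ 0.29 -0.2  -0.13  2.34  0.95  0.68 -0.06]
tilt 44.1 lean az -59.0  ytool az 27.2 elev 3.64 F [ 0.1  0.7 -1.1] w 0.0326 g 14.5
(array([ 12,   1,   1,   5,  17, 265,   7,  35,  79,  23,   3,   3]), array([0.1557069 , 0.1694023 , 0.18309771, 0.19679312, 0.21048852,
       0.22418393, 0.23787933, 0.25157474, 0.26527015, 0.27896555,
       0.29266096, 0.30635636, 0.32005177]))
0.22706296718690977 ((428.81103515625, -288.0074157714844), (35.00735092163086, 126.27304077148438), 24.977581024169922)
tab [ 0.37297223 -0.23242875  0.3145741 ] ((379.7972717285156, -230.59347534179688), (52.01905059814453, 1.0136181116104126), 16.408926010131836)
```

View pics/top4.png

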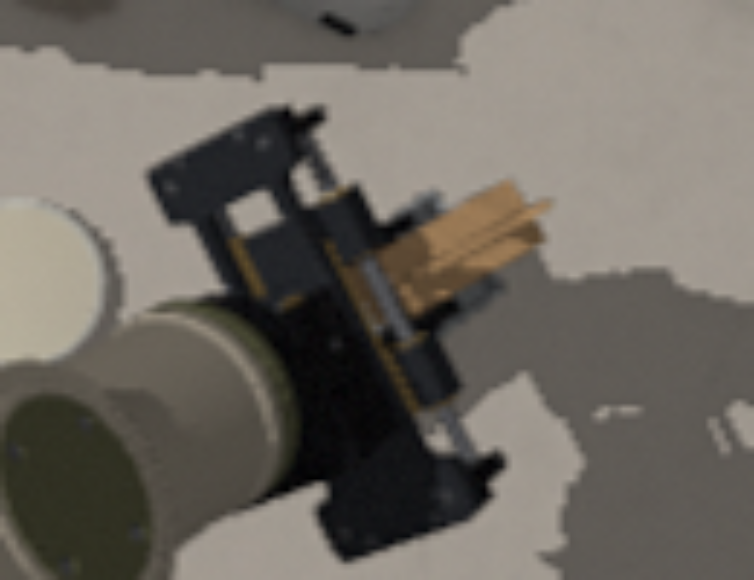

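step_arm(delta_pos=[[0,0,-0.6],[0,0,-0.6],[0,0,-0.6],[0,0,-0.6],[0,0,-0.6],[0,0,-0.5]], turn=[0,0,0,0,0,0])

```text
time: 28.1
ee_pos: [0.4387, -0.3021, 0.0953]
eef_rot: [0.491, 0.785, -0.169, 0.339]
ft_force: [-3.7, 2.3, 21.5]
width: 0.0327
grip_force: 14.9
```

Run:
```python
from h import *
tool()
```

```text
t 28.1 pos [ 0.4387 -0.3021  0.0953] grasp [ 0.4318 -0.2908  0.1089] q [ 0.39 -0.02 -0.24  2.41  1.29  0.59 -0.47]
tilt 44.5 lean az -58.5  ytool az 27.5 elev 3.91 F [-3.7  2.3 21.5] w 0.0327 g 14.9
```

step_arm(delta_pos=[[0,0,0.5],[0,0,0.5],[0,0,0]], turn=[0,0,0])

```text
time: 28.4
ee_pos: [0.4392, -0.3022, 0.1219]
eef_rot: [0.492, 0.784, -0.168, 0.339]
ft_force: [0.3, 0.8, -0.1]
width: 0.0323
grip_force: 14.7
```

Run:
```python
from h import *
S,R=tool()
c=camera("top"); im=c["image"]; P=cloud(c); K=c["mtx"];V=c["view"]
s=camera("side")
pr=lambda c,p:(lambda x:(c["mtx"][0,0]*x[0]/-x[2]+c["mtx"][0,2],c["mtx"][1,1]*-x[1]/-x[2]+c["mtx"][1,2]))((c["view"]@np.r_[p,1])[:3])
print("tray in side", pr(s,[.434,-.312,.06]))
u,v=map(int,pr(s,[.434,-.312,.1])); a=cv2.resize(s["image"][v-40:v+35,max(0,u-50):u+50],None,fx=5,fy=5)
b=cv2.resize(im[220:295,300:400],None,fx=5,fy=5)
cv2.imwrite("pics/both5.png",np.vstack([a,b])[::1,:,::-1][:, :]) if False else cv2.imwrite("pics/both5.png",cv2.resize(np.hstack([a,b]),(800,300))[...,::-1])
hsv=cv2.cvtColor(im,cv2.COLOR_RGB2HSV)
kr=(hsv[...,1]>80)&(hsv[...,0]<25)&(P[...,0]>.36)&(P[...,0]<.52)&(P[...,1]<-.26)&(P[...,1]>-.42)
q=P[kr]; ax=np.array([np.cos(np.radians(-62.5)),np.sin(np.radians(-62.5))]); ay=np.array([-ax[1],ax[0]])
l=np.c_[(q[:,:2]-S["ee_pos"][:2])@ax,(q[:,:2]-S["ee_pos"][:2])@ay,q[:,2]]*1000
zt=S["ee_pos"][2]*1000+48
m=abs(l[:,2]-zt)<12; m2=l[:,2]>zt+25
print("body top: n",m.sum(),"x",np.percentile(l[m,0],[2,98]),"y",np.percentile(l[m,1],[2,98]))
print("z fit", np.linalg.lstsq(np.c_[l[m,:2],np.ones(m.sum())],l[m,2],rcond=None)[0], "expected z",zt)
print("tab",m2.sum(),np.percentile(l[m2],[2,98],axis=0))
```

```text
t 28.4 pos [ 0.4392 -0.3022  0.1219] grasp [ 0.4322 -0.2909  0.1355] q [ 0.39 -0.08 -0.24  2.39  1.17  0.6  -0.33]
tilt 44.5 lean az -58.4  ytool az 27.5 elev 4.01 F [ 0.3  0.8 -0.1] w 0.0323 g 14.7
tray in side (np.float64(295.20550839552004), np.float64(172.11884186414437))
body top: n 258 x [-21.27242444  45.31354052] y [-19.18752318  12.18745349]
z fit [-8.77967899e-03  4.26034475e-02  1.72577963e+02] expected z 169.9077267956588
tab 94 [[-54.47651335 -51.94114289 197.76963383]
 [ 38.79467605  -2.61557658 226.79863093]]
```

View pics/both5.png

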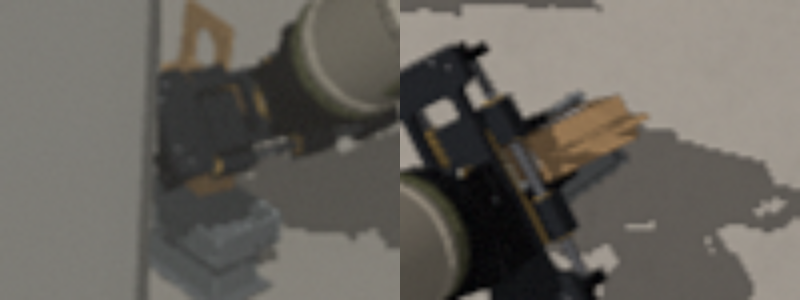

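step_arm(delta_pos=[[-0.18,-0.13,0],[0,0,-0.4],[0,0,-0.4],[0,0,-0.3]], turn=[0.36,0,0,0])

```text
time: 28.9
ee_pos: [0.4329, -0.3048, 0.0909]
eef_rot: [0.474, 0.796, -0.161, 0.341]
ft_force: [-0.6, -0.5, -0.0]
width: 0.032
grip_force: 14.7
```

Run:
```python
from h import *
tool()
```

```text
t 28.9 pos [ 0.4329 -0.3048  0.0909] grasp [ 0.4255 -0.2938  0.1045] q [ 0.93 -0.01 -0.73  2.42  1.35  0.52 -0.46]
tilt 44.3 lean az -56.1  ytool az 29.9 elev 3.85 F [-0.6 -0.5 -0. ] w 0.032 g 14.7
```

step_arm(delta_pos=[[0,0,-0.15],[0,0,-0.15],[0,0,-0.1]], turn=[0,0,0])

```text
time: 29.2
ee_pos: [0.4327, -0.3051, 0.081]
eef_rot: [0.475, 0.795, -0.161, 0.341]
ft_force: [0.3, 0.2, -1.5]
width: 0.0323
grip_force: 14.7
```

step_arm(delta_pos=[[0,0,-0.1],[0,0,-0.05]], turn=[0,0])

```text
time: 29.4
ee_pos: [0.433, -0.3051, 0.0776]
eef_rot: [0.475, 0.795, -0.161, 0.341]
ft_force: [-2.1, 1.8, 3.6]
width: 0.0323
grip_force: 14.8
```

Run:
```python
from h import *
tool()
```

```text
t 29.4 pos [ 0.433  -0.3051  0.0776] grasp [ 0.4256 -0.2941  0.0912] q [ 1.13  0.05 -0.92  2.42  1.45  0.55 -0.54]
tilt 44.3 lean az -56.1  ytool az 29.9 elev 3.84 F [-2.1  1.8  3.6] w 0.0323 g 14.8
```

```bash
cat > kin3.py <<'E'
import io,contextlib
with contextlib.redirect_stdout(io.StringIO()):
    from kin2 import *
S,R=tool(); q1=np.array(S["joint_positions"]); p0=np.array(S["ee_pos"]); b=p0-Arow(q1)@x; print(b)
R0=Ro.from_matrix(R); M=frames(q1)[-1].inv()*R0; d=R[:,2]
h=np.array([d[0],d[1],0]); h/=np.linalg.norm(h)
for name,m in(("-d",-d),("steeper",-.6*h+[0,0,.8]),("back",-.8*h+[0,0,.6])):
  q=q1
  for t in(.01,.02,.03,.04,.06,.08):
    f=lambda qq:np.r_[Arow(qq)@x+b-p0-t*m,.3*(R0.inv()*frames(qq)[-1]*M).as_rotvec(),.0002*(qq-q1)]
    r=least_squares(f,np.clip(q,lo+.001,hi-.001),bounds=(lo,hi)); q=r.x; print(name,t,np.round(r.fun[:3]*1000,1),np.round(np.degrees(r.fun[3:6]/.3),1),np.round(q,2))
E
python3 kin3.py
```

```text
t 29.4 pos [ 0.433  -0.3051  0.0776] grasp [ 0.4256 -0.2941  0.0912] q [ 1.13  0.05 -0.92  2.42  1.45  0.55 -0.54]
tilt 44.3 lean az -56.1  ytool az 29.9 elev 3.84 F [-2.1  1.8  3.6] w 0.0323 g 14.8
[ 0.0017769   0.00146579 -0.00024867]
-d 0.01 [ 0. -0.  0.] [0. 0. 0.] [ 1.26  0.01 -1.06  2.42  1.39  0.53 -0.5 ]
-d 0.02 [ 0. -0.  0.] [0. 0. 0.] [ 1.63 -0.06 -1.4   2.42  1.31  0.46 -0.43]
-d 0.03 [ 1.1 -0.3  0.3] [0.2 0.2 0. ] [ 1.76 -0.31 -1.47  2.42  0.88  0.26 -0.1 ]
-d 0.04 [ 2.4 -0.7  0.7] [0.4 0.4 0. ] [ 1.72 -0.39 -1.42  2.42  0.57  0.24  0.18]
-d 0.06 [ 4.5 -1.1  1.7] [0.8 0.7 0. ] [ 1.63 -0.49 -1.32  2.42  0.17  0.28  0.54]
-d 0.08 [ 6.1 -1.3  2.6] [1.1 1.  0. ] [ 1.49 -0.5  -1.21  2.42  0.17  0.35  0.54]
steeper 0.01 [ 0. -0.  0.] [0. 0. 0.] [ 1.2   0.01 -1.    2.42  1.39  0.53 -0.49]
steeper 0.02 [ 0. -0.  0.] [0. 0. 0.] [ 1.39 -0.04 -1.18  2.42  1.31  0.49 -0.43]
steeper 0.03 [ 0. -0.  0.] [0. 0. 0.] [ 1.68 -0.22 -1.41  2.42  1.06  0.34 -0.24]
steeper 0.04 [ 0.8 -0.2  0.3] [0.1 0.1 0. ] [ 1.72 -0.39 -1.4   2.42  0.56  0.24  0.19]
steeper 0.06 [ 2.2 -0.6  0.8] [0.4 0.4 0. ] [ 1.63 -0.49 -1.3   2.42  0.14  0.27  0.59]
steeper 0.08 [ 3.1 -0.7  1.3] [0.5 0.5 0. ] [ 1.49 -0.5  -1.19  2.42  0.15  0.34  0.57]
back 0.01 [ 0. -0.  0.] [0. 0. 0.] [ 1.35  0.02 -1.15  2.42  1.41  0.54 -0.51]
back 0.02 [ 0.7 -0.2  0.2] [0.1 0.1 0. ] [ 1.7  -0.06 -1.47  2.42  1.31  0.47 -0.44]
back 0.03 [ 2.4 -0.7  0.8] [0.4 0.4 0. ] [ 1.74 -0.24 -1.47  2.42  1.02  0.32 -0.22]
back 0.04 [ 4.2 -1.1  1.3] [0.7 0.6 0. ] [ 1.73 -0.38 -1.44  2.42  0.62  0.26  0.12]
back 0.06 [ 7.2 -1.6  2.5] [1.3 1.1 0. ] [ 1.63 -0.47 -1.34  2.42  0.25  0.29  0.45]
back 0.08 [ 9.6 -1.7  3.8] [1.8 1.5 0. ] [ 1.51 -0.5  -1.25  2.42  0.18  0.36  0.5 ]
```

step_arm(delta_pos=[[0,0,0],[0,0,0],[0,0,0]], turn=[0,0,0], grip=0.56)

```text
time: 29.7
ee_pos: [0.433, -0.3052, 0.078]
eef_rot: [0.475, 0.795, -0.161, 0.341]
ft_force: [0.8, 0.9, 0.5]
width: 0.0377
grip_force: 0.1
```

Run:
```python
from h import *
tool()
```

```text
t 29.7 pos [ 0.433  -0.3052  0.078 ] grasp [ 0.4256 -0.2942  0.0916] q [ 1.12  0.05 -0.92  2.42  1.45  0.55 -0.54]
tilt 44.3 lean az -56.2  ytool az 29.9 elev 3.84 F [0.8 0.9 0.5] w 0.0377 g 0.1
```

step_arm(delta_pos=[[-0.09,0.14,0.17],[-0.09,0.14,0.17],[-0.09,0.14,0.17],[-0.09,0.14,0.17],[0,0,0]], turn=[0,0,0,0,0])

```text
time: 30.2
ee_pos: [0.4263, -0.2936, 0.095]
eef_rot: [0.475, 0.795, -0.163, 0.341]
ft_force: [0.3, -0.3, -0.4]
width: 0.0385
grip_force: 0.0
```

Run:
```python
from h import *
tool()
```

```text
t 30.2 pos [ 0.4263 -0.2936  0.095 ] grasp [ 0.4189 -0.2825  0.1086] q [ 1.65 -0.09 -1.41  2.42  1.27  0.45 -0.4 ]
tilt 44.4 lean az -56.4  ytool az 29.8 elev 3.74 F [ 0.3 -0.3 -0.4] w 0.0385 g 0.0
```

Clear of the rim; open fully and keep backing out.

step_arm(delta_pos=[[0,0,0],[0,0,0],[0,0,0],[0,0,0],[0,0,0],[0,0,0],[-0.08,0.12,0.17],[-0.08,0.12,0.17]], turn=[0,0,0,0,0,0,0,0], grip=0)

```text
time: 31.0
ee_pos: [0.4246, -0.2872, 0.1032]
eef_rot: [0.475, 0.795, -0.161, 0.339]
ft_force: [-0.2, 0.4, -1.4]
width: 0.0858
grip_force: 0.0
```

Run:
```python
from h import *
tool()
c=camera("top"); im=c["image"]
cv2.imwrite("pics/top6.png",cv2.resize(im[210:310,260:400],None,fx=5.5,fy=5.5)[...,::-1])
```

```text
t 31.0 pos [ 0.4246 -0.2872  0.1032] grasp [ 0.4173 -0.2762  0.1168] q [ 1.64 -0.21 -1.39  2.42  1.05  0.36 -0.24]
tilt 44.1 lean az -56.3  ytool az 29.8 elev 3.79 F [-0.2  0.4 -1.4] w 0.0858 g 0.0
```

View pics/top6.png

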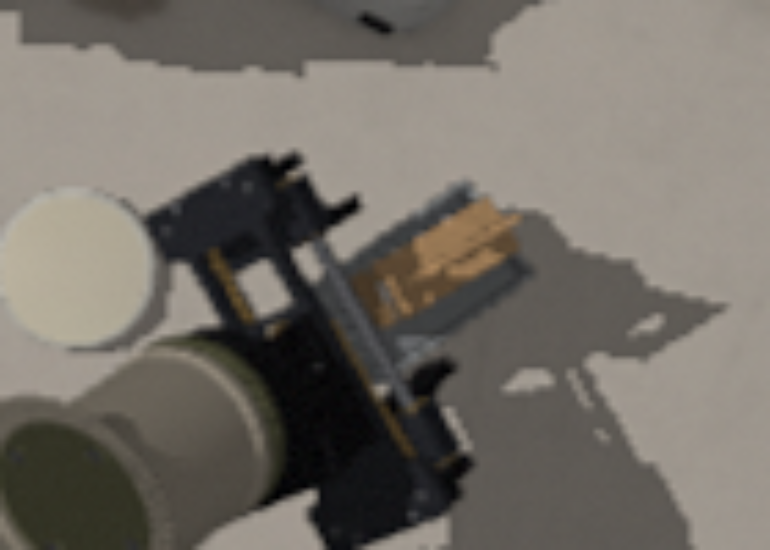

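step_arm(delta_pos=[[-0.12,0.17,0.21],[-0.12,0.17,0.21],[-0.12,0.17,0.21],[-0.12,0.17,0.21],[-0.12,0.17,0.21],[-0.12,0.17,0.21],[-0.12,0.17,0.21],[-0.12,0.17,0.21]], turn=[0,0,0,0,0,0,0,0])

```text
time: 31.85
ee_pos: [0.4106, -0.2558, 0.1487]
eef_rot: [0.477, 0.796, -0.163, 0.334]
ft_force: [-0.3, 0.5, -0.2]
width: 0.0869
grip_force: 0.0
```

step_arm(delta_pos=[[-0.1,0.17,0.3],[-0.1,0.2,0.5],[-0.1,0.3,0.6],[-0.1,0.3,0.6],[0,0.3,0.6],[0,0.3,0.6],[0,0.3,0.6],[0,0,0]], turn=[0,0,0,0,0,0,0,0])

```text
time: 32.65
ee_pos: [0.4025, -0.2079, 0.2452]
eef_rot: [0.476, 0.796, -0.162, 0.336]
ft_force: [0.5, -0.6, -0.1]
width: 0.0869
grip_force: 0.0
```

Run:
```python
from h import *
tool()
c=camera("top"); im=c["image"]; P=cloud(c); X,Y,Z=P[...,0],P[...,1],P[...,2]
cv2.imwrite("pics/top7.png",cv2.resize(im[120:310,150:400],None,fx=3.2,fy=3.1)[...,::-1])
hsv=cv2.cvtColor(im,cv2.COLOR_RGB2HSV); kr=(hsv[...,1]>80)&(hsv[...,0]<25)&(X>.36)&(X<.52)&(Y<-.24)&(Y>-.42)&(Z>.05)&(Z<.2)
q=P[kr]*1000; m=abs(q[:,2]-126)<8; print(m.sum(),"body top z",np.median(q[m,2]),cv2.minAreaRect(q[m,:2].astype(np.float32)),"tab top",np.percentile(q[:,2],98))
print("slope",np.linalg.lstsq(np.c_[q[m,:2],np.ones(m.sum())],q[m,2],rcond=None)[0][:2])
m=(abs(Z-.014)<.005)&(X>.36)&(X<.52)&(Y>-.2)&(Y<-.07); print("petri",cv2.minEnclosingCircle((P[m][:,:2]*1000).astype(np.float32)))
m=(abs(Z-.076)<.006)&(X>.63)&(X<.8)&(Y>-.22)&(Y<-.09)&(im[...,0]>110); print("cup",P[m].mean(0))
```

```text
t 32.6 pos [ 0.4025 -0.2079  0.2452] grasp [ 0.3952 -0.1969  0.2589] q [ 0.66 -0.5  -0.61  2.34  0.46  0.8   0.28]
tilt 43.8 lean az -56.7  ytool az 29.7 elev 3.50 F [ 0.5 -0.6 -0.1] w 0.0869 g 0.0
234 body top z 126.16746435637687 ((440.27642822265625, -313.23614501953125), (31.772611618041992, 71.53943634033203), 31.94562339782715) tab top 179.53503759719368
slope [-0.00767083 -0.01223729]
petri ((442.25927734375, -127.3760986328125), 45.04134750366211)
cup [ 0.72356309 -0.15549556  0.07616075]
```

View pics/top7.png

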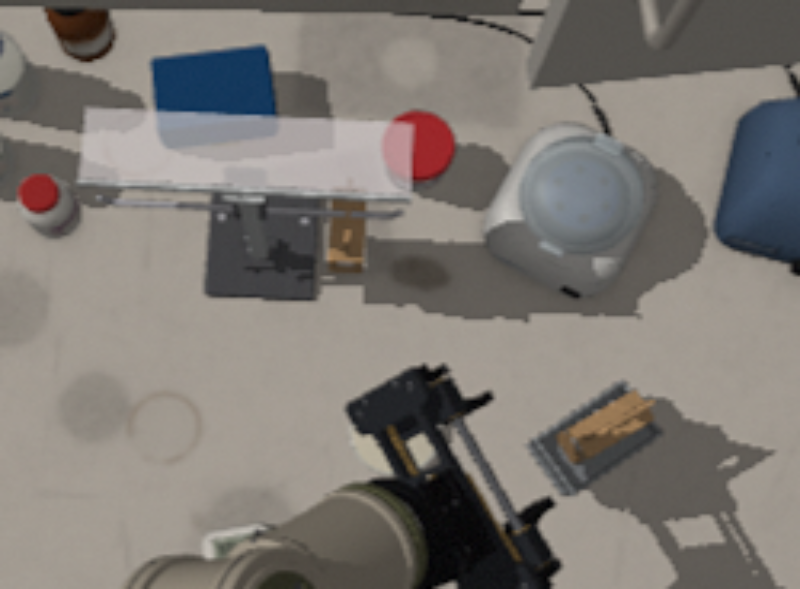

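```bash
python3 -c "
from bench import *
print(close_job())"
```

```text
the job is handed in; nothing more can be done
None
```

The tall carton is off its peg and standing upright on the tray floor, and the job was handed in at about 33 s. The short carton is still on its peg, the specimen cup has not moved, and the petri dish looks in place though the gripper partly hid it in the last picture. On the first try at lowering it, the carton caught the tray rim with about 21 N, so I raised it, shifted it and set it down with light contact of about 4 N.

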